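# Line up the laundry jars by height on the shelf

### The arm

A 6-joint arm with a two-finger parallel gripper is mounted at the origin on the work surface. World frame = base frame: x ahead of the robot, y to its left, z up, the work surface at z = 0. Lengths are in m, angles in rad, forces in N, time in s.
With the tool pointing down it reaches from about 0.25 to 0.775 m from the base axis. Payload 8.9 kg.
Tool frame: the origin (TCP) lies midway between the tips of the shut fingers; the grasp point (between the pads) lies 19 mm behind it; z points along the fingers, y is the line along which they close (so a half turn about z gives the same grasp; the last joint's range is limited). The gripper opens to 85 mm and grips with 20 to 120 N. Pads are 22 mm wide; open, the fingers measure 114 mm over their backs; the gripper's body (76 mm by 85 mm) begins 54 mm behind the grasp point. The pads swing forward as they close: fully open they stand 13 mm farther back than shut.
Start: joints at [1.074, 0.291, -0.153, 1.127, 0, 1.431], TCP at [0.184, 0.492, 0.209] pointing down, gripper open.
Joint ranges: [-2.52, 2.52], [-0.91, 1.74], [-1.3, 1.37], [-1.96, 2.02], [-1.52, 1.47], [-3.14, 3.14]. Speed limits (rad/s): [2.22, 2.22, 2.79, 3.14, 3.14, 3.14].

### API

Orientations are given as [roll, pitch, yaw] about the fixed x, y, z axes, in that order (R = Rz(yaw) Ry(pitch) Rx(roll)).
In Python, from bench import r gives the robot as it stands.
- The arm moves only by the tool step_arm, never from a script. Its arguments are lists of equal length, an entry for each row: "fingers": the finger opening in mm, from 0 to 85.4; "linear": the shift along the world's x, y, z in mm, a list of three; "turn": the turn about the world's z in rad. A call has 1 to 5 rows; each row shifts and turns the commanded pose from where the row before left it; what a row does not reach is not made up. A row lasts 1/10 s, in which the tool goes at most 50 mm and 8.59 degrees, less where a joint would pass 70% of its speed; a pose out of reach is approached as far as the arm can. A call is refused whole if a number of a shift passes 50 or a number of a turn 0.15, either way. A call with a gripper value outside its range is refused whole. The fingers move at their own pace and stop on an object; "force" is the grip in N (left out, the last holds). Time passes only in rows, so rows that do not move let the fingers close. It gives the time, the measured TCP pose, the force, the opening and the grip force at its end, in the units of the state.
- r.get_obs(): the state, without advancing time (a new reading comes with each control period).
- r.grab_frame(name): name is "side" or "top" or "wrist"; returns a dict with "frame" (420x560x3 uint8, red, green, blue), "range_z" (420x560 float32, m along the optical axis (not along the pixel's ray), 0 where there is no reading), "mtx" (3x3 intrinsics, pixels), "pose" (4x4, takes a point from camera to world coordinates); the wrist camera has in their place "hand_eye" (4x4, takes a point from camera to tool coordinates, whose origin is the TCP and whose axes are the flange's). Camera axes: x right, y down, z forward; pixel columns grow to the right and rows downward; lengths in m; the calibration is good to about 2 mm. A picture is of the moment at which its call begins: read the wrist's pose just before it.
- r.hand_in(): hands the job in; it is judged then, once.
The state is a dict: "t": time; "qpos": joint angles; "qd": joint speeds; "tau": joint torques, N m; "tcp_pos": TCP position; "tool_rot": TCP orientation; "contact_force": force on the tool from outside, world axes, zero at the start; "ft_torque": the same for the moment, N m; "gripper_width": finger opening in m; "finger_force": force on a finger pad.
Only numpy, scipy, OpenCV 4.12 (cv2) and the standard library are available. Lean on these libraries where they do the work, as an engineer would, in place of code of your own. Each camera call takes 0.05 s, during which the arm holds its last target. There are 200 camera calls.

### The job

Line up the four lidded jars on the row of round black marks in order of height, the tallest on the mark next to the blue detergent jug and the shortest on the mark next to the white spray bottle. Stand each jar upright in the middle of its own mark, and leave the jug and the spray bottle where they stand.

Things in the scene. Friction and masses are not known exactly. Their poses are not given: they have to be found in the camera images.
- jar_red_mid (a point): the tallest lidded jar: upright closed red plastic cylinder, 78 mm tall, 47 mm across at the lid (top 16 mm) and 45 mm below it, paper band round its middle, loose, 0.1 to 0.35 kg, standing on the table at the start. The point is its centre, 39 mm above its underside; z is up along its axis.
- jar_yellow_mid (a point): the second tallest lidded jar: upright closed yellow plastic cylinder, 68 mm tall, 47 mm across at the lid (top 16 mm) and 45 mm below it, paper band round its middle, loose, 0.1 to 0.35 kg, standing on the table at the start. The point is its centre, 34 mm above its underside; z is up along its axis.
- jar_purple_mid (a point): the second shortest lidded jar: upright closed purple plastic cylinder, 58 mm tall, 47 mm across at the lid (top 16 mm) and 45 mm below it, paper band round its middle, loose, 0.1 to 0.35 kg, standing on the table at the start. The point is its centre, 29 mm above its underside; z is up along its axis.
- jar_white_mid (a point): the shortest lidded jar: upright closed white plastic cylinder, 48 mm tall, 47 mm across at the lid (top 16 mm) and 45 mm below it, paper band round its middle, loose, 0.1 to 0.35 kg, standing on the table at the start. The point is its centre, 24 mm above its underside; z is up along its axis.
- mark_a_top (a point): the first (outermost to the robot's left, +y) of four fixed round black rubber marks, 66 mm across, in a row about 105 mm apart on a blue painted liner strip (110 mm wide, 760 mm long, 3 mm thick) that lies across the table. The point is the centre of its upper face, 5 mm above the table; x points across the strip, y along the row.
- mark_b_top (a point): the second from the robot's left of four fixed round black rubber marks, 66 mm across, in a row about 105 mm apart on a blue painted liner strip (110 mm wide, 760 mm long, 3 mm thick) that lies across the table. The point is the centre of its upper face, 5 mm above the table; x points across the strip, y along the row.
- mark_c_top (a point): the third from the robot's left of four fixed round black rubber marks, 66 mm across, in a row about 105 mm apart on a blue painted liner strip (110 mm wide, 760 mm long, 3 mm thick) that lies across the table. The point is the centre of its upper face, 5 mm above the table; x points across the strip, y along the row.
- mark_d_top (a point): the fourth (outermost to the robot's right, -y) of four fixed round black rubber marks, 66 mm across, in a row about 105 mm apart on a blue painted liner strip (110 mm wide, 760 mm long, 3 mm thick) that lies across the table. The point is the centre of its upper face, 5 mm above the table; x points across the strip, y along the row.
- jug_mid (a point): blue detergent jug with a white cap, 100 x 90 mm and 205 mm tall, loose, standing on the liner strip just beyond one end of the row of marks (which end varies), its centre about 158 mm from the end mark. The point is on its middle axis, 100 mm above its underside.
- spray_mid (a point): white stain-remover spray bottle with a red collar and trigger, 68 mm across and 206 mm tall, loose, standing on the liner strip just beyond the other end of the row, its axis about 158 mm from the end mark. The point is on its axis, 100 mm above its underside.
Things that resemble listed ones, but are neither listed nor needed, are in the scene too. What is shaped like the part that bears jar_red_mid but green is not meant. Leave any pink look-alike of the part that bears mark_b_top alone.

How it is judged:
At the end, for the whole second after the job is handed in: From the mark beside the jug: red (tallest), yellow, purple, white (shortest) jar, one to a mark, each centred within 12 mm, upright within 0.08 rad, its foot on the mark (4 mm), released, at rest; jug and spray bottle upright (0.1 rad), within 25 mm of their start (((horizontal distance between jug_mid and mark_a_top below 0.25 m and horizontal distance between jar_red_mid and mark_a_top below 0.012 m and horizontal distance between jar_yellow_mid and mark_b_top below 0.012 m and horizontal distance between jar_purple_mid and mark_c_top below 0.012 m and horizontal distance between jar_white_mid and mark_d_top below 0.012 m) or (horizontal distance between jug_mid and mark_d_top below 0.25 m and horizontal distance between jar_red_mid and mark_d_top below 0.012 m and horizontal distance between jar_yellow_mid and mark_c_top below 0.012 m and horizontal distance between jar_purple_mid and mark_b_top below 0.012 m and horizontal distance between jar_white_mid and mark_a_top below 0.012 m)) and height (world z) of jar_red_mid between 0.04 and 0.048 m and angle between each of jar_red_mid, jar_yellow_mid, jar_purple_mid, jar_white_mid's own z axis and vertical below 0.08 rad and linear speed of each of jar_red, jar_yellow, jar_purple, jar_white below 0.02 m/s and height (world z) of jar_yellow_mid between 0.035 and 0.043 m and height (world z) of jar_purple_mid between 0.03 and 0.038 m and height (world z) of jar_white_mid between 0.025 and 0.033 m and distance of each of jug_mid, spray_mid from where it was at the start of the episode below 0.025 m and angle between each of jug_mid, spray_mid's own z axis and vertical below 0.1 rad); the robot touches nothing.
It fails at once if the blue jug is shoved more than 25 mm or tipped (distance of jug_mid from where it was at the start of the episode above 0.025 m or angle between jug_mid's own z axis and vertical above 0.2 rad).
It fails at once if the spray bottle is shoved more than 25 mm or tipped (distance of spray_mid from where it was at the start of the episode above 0.025 m or angle between spray_mid's own z axis and vertical above 0.2 rad).
It also fails if it takes over 120 s, if anything falls off the work surface, if the arm or the gripper's body presses on something with over 40 N, if the wrist force passes 120 N, or if a joint passes its speed limit or range.

## Working session

There is one attempt and no reset: what is moved stays moved. The work goes in short steps, Python scripts to look and compute and a tool call to move; the robot and the scene stay as the last step left them, time stands still between calls to the robot, and variables do not carry over. Pictures are saved under pics/ and viewed, at most 14 in all, crops included, and the job is handed in when it is done.

Besides the shell and the picture viewer there is one more tool, called after ">>>" by a JSON object that holds its "api" and its "payload". step_arm: Moves the arm, as the interface text tells. Its arguments: {"type":"object","properties":{"fingers":{"type":"array"},"linear":{"type":"array"},"turn":{"type":"array"},"force":{"type":"number"}},"required":["fingers","linear","turn"]}

```bash
mkdir -p pics; ls
python3 - <<'E'
from bench import r
import cv2,numpy as np
o=r.get_obs();print(o)
for n in("top","side"):
    f=r.grab_frame(n);cv2.imwrite(f"pics/{n}0.png",f["frame"][:,:,::-1]);np.savez(f"{n}0.npz",**f);print(n,f["mtx"],f["pose"])
E
```

```text
pics
{'t': 0.0, 'qpos': array([ 1.07369084e+00,  2.91262593e-01, -1.54172522e-01,  1.12671661e+00,
        2.14989727e-05,  1.43148662e+00]), 'qd': array([-0.00010552, -0.00211506, -0.00037729, -0.00033358,  0.00076605,
        0.00035596]), 'tau': array([-2.26933764e-03, -5.37144756e+01,  3.31366324e+01,  1.60800858e-02,
       -3.81652499e-04,  2.26534320e-05]), 'tcp_pos': array([0.18361418, 0.49131128, 0.20852429]), 'tool_rot': array([-3.14025337e+00, -2.09500538e-04,  2.78379672e+00]), 'contact_force': array([ 0.08275572, -0.49019653, -0.64908476]), 'ft_torque': array([ 0.02111223, -0.04524096, -0.00766072]), 'finger_force': 0.0, 'gripper_width': 0.08509174746108662}
top [[387.08748466   0.         281.96845625]
 [  0.         387.08748466 202.19900894]
 [  0.           0.           1.        ]] [[-0.01353101 -0.98736792  0.15786548  0.442211  ]
 [-0.99979603  0.01099239 -0.01694304  0.02970054]
 [ 0.01499369 -0.15806254 -0.98731526  1.03854802]
 [ 0.          0.          0.          1.        ]]
side [[506.58486941   0.         277.39566114]
 [  0.         506.58486941 208.25311021]
 [  0.           0.           1.        ]] [[-0.99938571 -0.02848387  0.02041763  0.55771211]
 [-0.03187774  0.49677545 -0.86729347  1.12210642]
 [ 0.01456089 -0.86741156 -0.49737829  0.73836969]
 [ 0.          0.          0.          1.        ]]
```

View pics/top0.png

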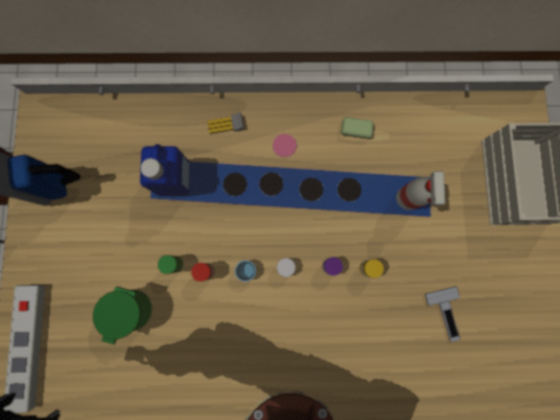

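View pics/side0.png

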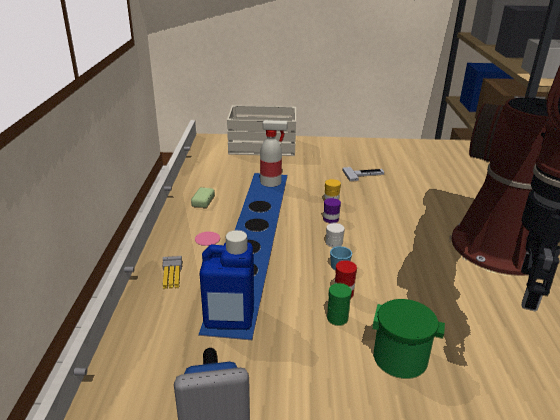

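Top view: jug at about (165,170), at the +y end; spray bottle at (415,192); marks at (235,184), (271,184), (311,189) and (349,189). What could be mistaken:
- Red jar (202,271): the green jar (168,264) is the decoy.
- White jar (287,267): the blue cup (246,271) and the jug's white cap (151,168).
- Yellow jar (374,268): the yellow brush (225,125).
- Purple jar (334,266): nothing similar.
- Marks: the pink disc (285,146).

So red→a, yellow→b, purple→c, white→d.

```bash
cat > h.py <<'E'
import cv2,numpy as np
H={"red":[((0,150,60),(6,255,255)),((174,150,60),(180,255,255))],"yellow":[((20,150,80),(32,255,255))],"purple":[((125,80,30),(150,255,255))],"white":[((0,0,120),(180,50,255))],"black":[((0,0,0),(180,255,45))]}
def mask(im,c):
    h=cv2.cvtColor(im,cv2.COLOR_RGB2HSV);m=0
    for a,b in H[c]: m=m|cv2.inRange(h,a,b)
    return m
def pick(m,px,R=30):   # component nearest px
    n,l,s,c=cv2.connectedComponentsWithStats(m)
    k=[i for i in range(1,n) if s[i,4]>40]
    i=min(k,key=lambda i:np.hypot(*(c[i]-px)));return l==i,c[i],s[i]
def ray(f,px,z,pose=None):
    P=f["pose"] if pose is None else pose
    d=P[:3,:3]@np.linalg.solve(f["mtx"],[px[0],px[1],1]);return P[:3,3]+d*(z-P[2,3])/d[2]
def pts(f,m,pose=None):
    P=f["pose"] if pose is None else pose
    v,u=np.nonzero(m&(f["range_z"]>0));z=f["range_z"][v,u]
    p=np.linalg.solve(f["mtx"],np.stack([u,v,np.ones(len(u))]))*z
    return (P[:3,:3]@p).T+P[:3,3]
def proj(f,p):
    q=f["mtx"]@(f["pose"][:3,:3].T@(np.array(p)-f["pose"][:3,3]));return q[:2]/q[2]
E
python3 - <<'E'
from h import *
t=np.load("top0.npz");s=np.load("side0.npz")
for c,px in dict(red=(202,271),yellow=(374,268),purple=(334,266),white=(287,267)).items():
    m,ce,st=pick(mask(t["frame"],c),px);p=pts(t,m)
    zt=np.percentile(p[:,2],90);top=p[p[:,2]>zt-.006]
    mid=(top[:,:2].min(0)+top[:,:2].max(0))/2
    qs=proj(s,[*mid,zt]);ms,cs,ss=pick(mask(s["frame"],c),qs+[0,8]);ps=pts(s,ms)
    z2=np.percentile(ps[:,2],97);t2=ps[ps[:,2]>z2-.006]
    print(c,st,ce.round(1),"top z",zt.round(4),mid.round(4),top[:,:2].mean(0).round(4),np.ptp(top[:,:2],axis=0).round(3),"| side",ss,z2.round(4),((t2[:,:2].min(0)+t2[:,:2].max(0))/2).round(4),np.ptp(t2[:,:2],axis=0).round(3))
for px in((235,184),(271,184),(311,189),(349,189)):
    m,ce,st=pick(mask(t["frame"],"black"),px);p=pts(t,m);z=np.median(p[:,2])
    w=ray(t,ce,.005);q=proj(s,w);ms,cs,ss=pick(mask(s["frame"],"black"),q)
    print("mark",st,ce.round(1),"z",z.round(4),w.round(4),p.mean(0).round(4),"side",ss,ray(s,cs,.005).round(4),np.median(pts(s,ms)[:,2]).round(4))
im=cv2.resize(t["frame"][90:300,130:450],None,fx=2.5,fy=2.5);cv2.imwrite("pics/crop.png",im[:,:,::-1])
E
```

```text
red [192 263  19  18 281] [200.9 271.5] top z 0.0811 [0.4272 0.214 ] [0.427  0.2143] [0.041 0.042] | side [335 261  22  25 436] 0.0802 [0.4266 0.2195] [0.045 0.048]
yellow [363 259  21  19 313] [373.5 268. ] top z 0.0711 [ 0.4296 -0.2103] [ 0.4284 -0.2107] [0.044 0.046] | side [325 179  16  17 229] 0.0692 [ 0.4283 -0.2095] [0.044 0.049]
purple [324 258  18  17 244] [332.8 265.9] top z 0.0616 [ 0.4359 -0.1114] [ 0.4362 -0.1122] [0.04  0.043] | side [324 198  17  17 240] 0.0597 [ 0.4357 -0.1095] [0.045 0.046]
white [277 258  18  19 267] [285.5 267.1] top z 0.0516 [0.4349 0.006 ] [0.4343 0.0065] [0.045 0.043] | side [327 223  17  26 263] 0.0497 [0.4343 0.0096] [0.042 0.046]
mark [224 173  22  22 378] [234.6 183.9] z 0.0062 [0.6594 0.1402 0.005 ] [0.6592 0.14   0.0062] side [248 240  12  13  82] [0.6407 0.0382 0.005 ] 0.0048
mark [260 173  22  22 375] [270.9 183.5] z 0.006 [0.6593 0.0414 0.005 ] [0.6592 0.0415 0.0059] side [248 240  12  13  82] [0.6407 0.0382 0.005 ] 0.0048
mark [300 179  22  21 373] [310.9 188.9] z 0.0061 [ 0.6432 -0.0672  0.005 ] [ 0.6429 -0.0671  0.0061] side [245 219  23  12 217] [ 0.6434 -0.0647  0.005 ] 0.0045
mark [338 179  22  21 371] [348.9 189.1] z 0.0062 [ 0.6415 -0.1709  0.005 ] [ 0.6414 -0.1707  0.0062] side [249 201  22  11 174] [ 0.641  -0.1685  0.005 ] 0.0049
```

View pics/crop.png

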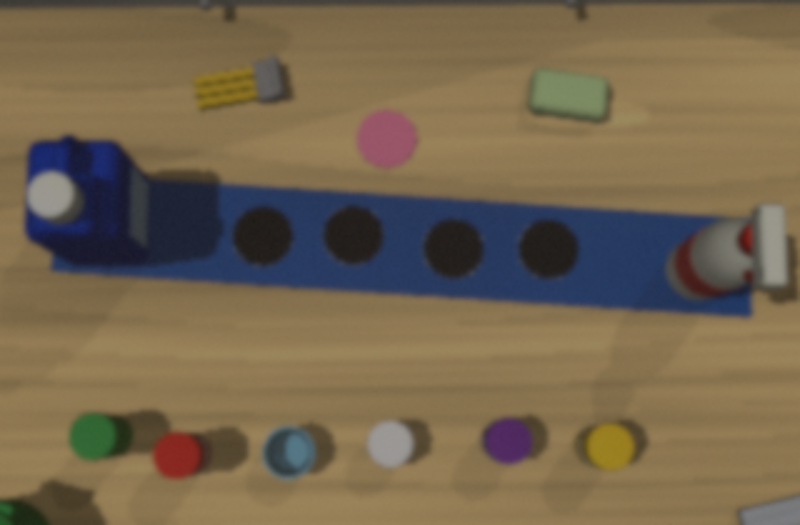

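The crop at 2.5x confirms red at (178,455), white (390,443), purple (508,441) and yellow (610,446). Next to them are the green jar decoy (93,436) and the blue cup (290,452). Moving over the red jar.

>>> {"api": "step_arm", "payload": {"fingers": [85,85,85,85,85], "linear": [[30,-34,0],[30,-34,0],[30,-34,0],[30,-34,0],[30,-34,0]], "turn": [-0.15,-0.15,-0.15,-0.15,-0.15], "force": 40}}

```text
t: 0.6
tcp_pos: [0.3345, 0.3202, 0.209]
tool_rot: [-3.141, -0.0, 2.028]
contact_force: [0.6, 0.5, 0.2]
gripper_width: 0.0848
finger_force: 0.0
```

>>> {"api": "step_arm", "payload": {"fingers": [85,85,85,85,85], "linear": [[30,-34,0],[30,-34,0],[30,-34,0],[3,-4,0],[0,0,0]], "turn": [-0.15,-0.15,-0.15,-0.013,0]}}

```text
t: 1.1
tcp_pos: [0.4272, 0.2147, 0.2087]
tool_rot: [-3.141, 0.0, 1.569]
contact_force: [-0.3, -0.2, 0.3]
gripper_width: 0.0848
finger_force: 0.0
```

```bash
cat >> h.py <<'E'
from scipy.spatial.transform import Rotation as Ro
def wrist(r):
    o=r.get_obs();f=r.grab_frame("wrist");T=np.eye(4);T[:3,:3]=Ro.from_euler("xyz",o["tool_rot"]).as_matrix();T[:3,3]=o["tcp_pos"]
    f["pose"]=T@f["hand_eye"];return o,f
def lid(f,c,xy,z):
    m,ce,st=pick(mask(f["frame"],c),proj(f,[*xy,z]));p=pts(f,m);zt=np.percentile(p[:,2],90);top=p[p[:,2]>zt-.004]
    print(c,st,"z",zt.round(4),((top.min(0)+top.max(0))/2).round(4),np.ptp(top,axis=0).round(3))
E
python3 - <<'E'
from h import *;from bench import r
o,f=wrist(r);print(o["t"],o["tcp_pos"],o["tool_rot"],o["qpos"]);print(f["hand_eye"])
lid(f,"red",(.427,.216),.08)
cv2.imwrite("pics/w1.png",f["frame"][:,:,::-1])
E
```

```text
1.1 [0.42721652 0.21473343 0.2087352 ] [-3.14072595e+00  1.40494986e-04  1.56875565e+00] [ 3.12593172e-01  2.02873257e-01 -2.71611280e-01  1.09717942e+00
  1.34618221e-04  1.88543018e+00]
[[ 5.30532429e-05 -9.58478099e-01 -2.85166145e-01  7.33594082e-02]
 [ 9.99999595e-01 -2.05279527e-04  8.76012657e-04 -4.11403593e-04]
 [-8.98177718e-04 -2.85166076e-01  9.58477700e-01 -1.64924385e-01]
 [ 0.00000000e+00  0.00000000e+00  0.00000000e+00  1.00000000e+00]]
red [ 253  166   47   51 1797] z 0.079 [0.4273 0.2161 0.0776] [0.045 0.047 0.005]
```

View pics/w1.png

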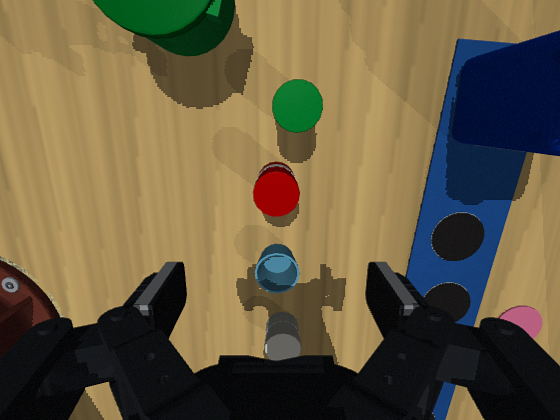

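The wrist view shows the red lid at (277,190), between the green jar (297,105) and the blue cup (277,270). Wrist, side and top agree: (0.427, 0.216), lid top at 0.079. Descending to grasp.

>>> {"api": "step_arm", "payload": {"fingers": [85,85,85,85,85], "linear": [[0,1,-45],[0,0,-45],[0,0,-45],[0,0,-40],[0,0,-14]], "turn": [0,0,0,0,0]}}

```text
t: 1.65
tcp_pos: [0.4229, 0.2172, 0.0168]
tool_rot: [-3.136, 0.001, 1.575]
contact_force: [-0.4, 0.2, 0.5]
gripper_width: 0.0847
finger_force: 0.0
```

>>> {"api": "step_arm", "payload": {"fingers": [44,40,40,40,40], "linear": [[0,0,0],[0,0,0],[0,0,0],[0,0,0],[0,0,0]], "turn": [0,0,0,0,0]}}

```text
t: 2.15
tcp_pos: [0.4275, 0.2176, 0.0215]
tool_rot: [3.14, -0.002, 1.572]
contact_force: [-2.6, 2.6, 7.9]
gripper_width: 0.0458
finger_force: 41.1
```

>>> {"api": "step_arm", "payload": {"fingers": [40,40,40,40,40], "linear": [[0,0,40],[10,-4,40],[45,-15,20],[45,-15,0],[45,-15,0]], "turn": [0,0,0,0,0]}}

```text
t: 2.65
tcp_pos: [0.5729, 0.1678, 0.1216]
tool_rot: [3.138, -0.001, 1.572]
contact_force: [0.3, 1.6, -3.5]
gripper_width: 0.0459
finger_force: 43.1
```

>>> {"api": "step_arm", "payload": {"fingers": [40,40,40,40], "linear": [[45,-15,0],[42,-14,-10],[0,0,0],[0,0,0]], "turn": [0,0,0,0]}}

```text
t: 3.05
tcp_pos: [0.6575, 0.1386, 0.1088]
tool_rot: [-3.14, 0.0, 1.57]
contact_force: [0.9, -0.1, -3.5]
gripper_width: 0.0457
finger_force: 43.6
```

```bash
cat >> h.py <<'E'
def marks(f,L):
    for n,xy in L.items():
        try:
            q=proj(f,[*xy,.005]);m,ce,st=pick(mask(f["frame"],"black"),q)
            c=np.array(cv2.minEnclosingCircle(np.argwhere(m)[:,::-1].astype(np.float32))[0])
            p=pts(f,m);print(n,q.round(0),st,ray(f,ce,.005).round(4),"bbox",((p.min(0)+p.max(0))/2).round(4),np.ptp(p,axis=0).round(3))
        except Exception as e: print(n,e)
MK=dict(a=(.659,.140),b=(.659,.0414),c=(.643,-.067),d=(.641,-.171))
E
python3 - <<'E'
from h import *;from bench import r
o,f=wrist(r);print(o["t"],o["tcp_pos"],o["tool_rot"],o["gripper_width"],o["contact_force"])
marks(f,MK);lid(f,"red",o["tcp_pos"][:2],o["tcp_pos"][2]+.055)
cv2.imwrite("pics/w2.png",f["frame"][:,:,::-1])
E
```

```text
3.05 [0.65749207 0.13862768 0.10875169] [-3.14007213e+00  3.15479783e-05  1.56980184e+00] 0.0456768270185267 [ 0.93095479 -0.08208891 -3.47537891]
a [278. 201.] [ 243  164   72   58 2850] [0.6604 0.1496 0.005 ] bbox [0.6597 0.1472 0.005 ] [0.064 0.053 0.005]
b [278. 297.] [    0   252   560   168 46525] [ 0.6577 -0.042   0.005 ] bbox [0.6573 0.0627 0.1172] [0.13  0.197 0.229]
c [263. 384.] [    0   252   560   168 46525] [ 0.6577 -0.042   0.005 ] bbox [0.6573 0.0627 0.1172] [0.13  0.197 0.229]
d [262. 454.] [    0   252   560   168 46525] [ 0.6577 -0.042   0.005 ] bbox [0.6573 0.0627 0.1172] [0.13  0.197 0.229]
red [  220   227   112   129 11104] z 0.1658 [0.6573 0.1373 0.1647] [0.046 0.047 0.006]
```

View pics/w2.png

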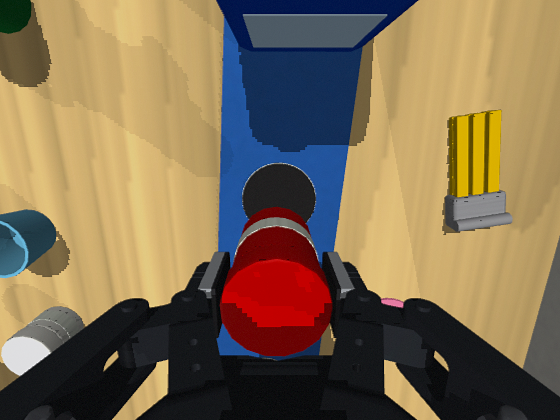

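The red jar is held upright at (275,300), with mark a below at (279,200). Nudging about +2 in x and +3 mm in y, then lowering.

>>> {"api": "step_arm", "payload": {"fingers": [40,40,40,40,40], "linear": [[2,3,-35],[0,0,-30],[0,0,-14],[0,0,-2],[0,0,0]], "turn": [0,0,0,0,0]}}

```text
t: 3.6
tcp_pos: [0.6597, 0.1426, 0.0298]
tool_rot: [3.141, -0.0, 1.571]
contact_force: [-0.3, -0.4, -2.2]
gripper_width: 0.0459
finger_force: 43.6
```

>>> {"api": "step_arm", "payload": {"fingers": [40,40,40], "linear": [[0,-1,-2.5],[0,0,0],[0,0,0]], "turn": [0,0,0]}}

```text
t: 3.9
tcp_pos: [0.6601, 0.1412, 0.0269]
tool_rot: [3.14, -0.0, 1.571]
contact_force: [0.0, 0.3, -4.0]
gripper_width: 0.0461
finger_force: 43.6
```

>>> {"api": "step_arm", "payload": {"fingers": [40,60,85,85,85], "linear": [[0,0,-0.8],[0,0,0],[0,0,0],[0,0,0],[0,0,30]], "turn": [0,0,0,0,0]}}

```text
t: 4.4
tcp_pos: [0.6566, 0.1408, 0.0518]
tool_rot: [-3.135, 0.001, 1.571]
contact_force: [0.1, -0.1, 0.1]
gripper_width: 0.0847
finger_force: 0.0
```

>>> {"api": "step_arm", "payload": {"fingers": [85,85,85,85,85], "linear": [[0,0,45],[0,0,50],[-29,-44,20],[-29,-44,0],[-29,-44,0]], "turn": [0,0,0,0,0]}}

```text
t: 4.9
tcp_pos: [0.5784, 0.0177, 0.1689]
tool_rot: [3.139, 0.0, 1.572]
contact_force: [1.6, -1.6, 0.4]
gripper_width: 0.0847
finger_force: 0.0
```

>>> {"api": "step_arm", "payload": {"fingers": [85,85,85,85,85], "linear": [[-29,-44,0],[-29,-44,0],[-29,-44,0],[-29,-44,0],[-29,-44,0]], "turn": [0,0,0,0,0]}}

```text
t: 5.4
tcp_pos: [0.4401, -0.1915, 0.1683]
tool_rot: [3.141, 0.0, 1.571]
contact_force: [0.4, -1.0, 0.7]
gripper_width: 0.0851
finger_force: 0.0
```

>>> {"api": "step_arm", "payload": {"fingers": [85,85], "linear": [[0,0,0],[0,0,0]], "turn": [0,0,0]}}

```text
invalid input at $.turn: expected 2 entries
```

Run:
```python
from h import *;from bench import r
o,f=wrist(r);print(o["t"],o["tcp_pos"],o["tool_rot"],o["gripper_width"])
lid(f,"yellow",(.4285,-.21),.07);lid(f,"purple",(.436,-.111),.06);marks(f,MK)
f=r.grab_frame("top");lid(f,"red",(.66,.14),.083)
m,c,s=pick(mask(f["frame"],"red"),proj(f,(.66,.14,.083)));print(ray(f,c,.083))
cv2.imwrite("pics/t2.png",f["frame"][:,:,::-1])
```

```text
5.4 [ 0.44006396 -0.19151321  0.16827169] [3.14084696e+00 4.86367833e-04 1.57107706e+00] 0.08513046004558097
yellow [ 239  193   51   56 2210] z 0.0688 [ 0.4292 -0.2112  0.0676] [0.046 0.046 0.006]
purple [ 245   82   54   57 2402] z 0.059 [ 0.4364 -0.1124  0.0577] [0.045 0.046 0.005]
a [ 556. -227.] [ 451   25   69   73 3898] [ 0.6436 -0.0653  0.005 ] bbox [ 0.6437 -0.0662  0.0053] [0.066 0.064 0.005]
b [526. -73.] [ 451   25   69   73 3898] [ 0.6436 -0.0653  0.005 ] bbox [ 0.6437 -0.0662  0.0053] [0.066 0.064 0.005]
c [484.  63.] [ 451   25   69   73 3898] [ 0.6436 -0.0653  0.005 ] bbox [ 0.6437 -0.0662  0.0053] [0.066 0.064 0.005]
d [463. 169.] [ 434  138   62   61 2922] [ 0.6419 -0.169   0.005 ] bbox [ 0.6421 -0.1703  0.0054] [0.066 0.064 0.005]
red [224 170  19  18 272] z 0.0863 [0.658  0.1383 0.0868] [0.042 0.041 0.009]
[0.65673169 0.13723778 0.083     ]
```

View pics/t2.png

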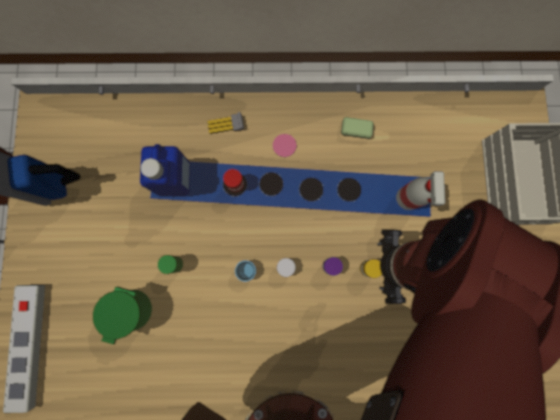

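The top view shows red standing on mark a at (233,179); jug and spray bottle are unmoved. Now yellow, which the wrist puts at (0.429, -0.211).

>>> {"api": "step_arm", "payload": {"fingers": [85,85,85,85,85], "linear": [[1,0,0],[0,0,-40],[0,0,-45],[0,0,-45],[0,0,-20]], "turn": [0,0,0,0,0]}}

```text
t: 6.0
tcp_pos: [0.4411, -0.1875, 0.0147]
tool_rot: [-3.138, -0.002, 1.573]
contact_force: [-0.1, -0.0, 0.6]
gripper_width: 0.0851
finger_force: 0.0
```

>>> {"api": "step_arm", "payload": {"fingers": [85,40,40,40,40], "linear": [[0,0,0],[0,0,0],[0,0,0],[0,0,0],[0,0,0]], "turn": [0,0,0,0,0]}}

```text
t: 6.5
tcp_pos: [0.4428, -0.1903, 0.0189]
tool_rot: [3.14, 0.001, 1.571]
contact_force: [-1.8, 0.9, 0.8]
gripper_width: 0.0402
finger_force: 0.7
```

The earlier travel rows fell short by about 20 mm, so the fingers shut off-centre. Opening, rising and looking again.

>>> {"api": "step_arm", "payload": {"fingers": [60,85,85,85,85], "linear": [[0,0,0],[0,0,0],[0,0,40],[0,0,50],[0,0,40]], "turn": [0,0,0,0,0]}}

```text
t: 7.0
tcp_pos: [0.4425, -0.1903, 0.1504]
tool_rot: [3.141, 0.001, 1.571]
contact_force: [0.9, -0.3, -0.3]
gripper_width: 0.085
finger_force: 0.0
```

>>> {"api": "step_arm", "payload": {"fingers": [85,85], "linear": [[0,0,20],[0,0,0]], "turn": [0,0]}}

```text
t: 7.2
tcp_pos: [0.4442, -0.1913, 0.1711]
tool_rot: [3.136, 0.003, 1.571]
contact_force: [0.4, 0.3, -0.5]
gripper_width: 0.085
finger_force: 0.0
```

Run:
```python
from h import *;from bench import r
o,f=wrist(r);print(o["t"],o["tcp_pos"],o["tool_rot"],o["gripper_width"])
lid(f,"yellow",(.4285,-.22),.07);lid(f,"purple",(.436,-.111),.06)
cv2.imwrite("pics/w3.png",f["frame"][:,:,::-1])
```

```text
7.2 [ 0.44415106 -0.19133305  0.17111576] [3.13646095 0.00317964 1.57067302] 0.0850448237895045
yellow [ 238  193   51   55 2172] z 0.0689 [ 0.4328 -0.2121  0.0676] [0.046 0.046 0.005]
purple [ 240   82   53   56 2356] z 0.059 [ 0.4362 -0.112   0.0581] [0.045 0.045 0.005]
```

View pics/w3.png

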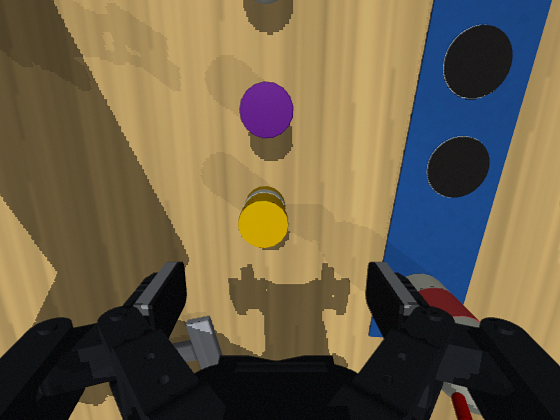

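Yellow is still upright at pixel (263,222), moved only about 3 mm. Moving by (-10,-21) to centre on it.

>>> {"api": "step_arm", "payload": {"fingers": [85,85,85,85,85], "linear": [[-10,-21,0],[0,0,-40],[0,0,-40],[0,0,-40],[0,0,0]], "turn": [0,0,0,0,0]}}

```text
t: 7.75
tcp_pos: [0.428, -0.2083, 0.043]
tool_rot: [-3.133, -0.006, 1.571]
contact_force: [-0.9, 0.5, -0.0]
gripper_width: 0.0848
finger_force: 0.0
```

>>> {"api": "step_arm", "payload": {"fingers": [85,85,85], "linear": [[2,-2,-25],[0,0,0],[0,0,0]], "turn": [0,0,0]}}

```text
t: 8.05
tcp_pos: [0.4342, -0.2131, 0.0239]
tool_rot: [-3.141, -0.0, 1.571]
contact_force: [0.5, -0.8, -0.1]
gripper_width: 0.0851
finger_force: 0.0
```

>>> {"api": "step_arm", "payload": {"fingers": [44,40,40,40,40], "linear": [[0,0,0],[0,0,0],[0,0,0],[0,0,0],[0,0,0]], "turn": [0,0,0,0,0]}}

```text
t: 8.55
tcp_pos: [0.4347, -0.2135, 0.0241]
tool_rot: [3.14, 0.001, 1.571]
contact_force: [-2.0, 0.7, 9.5]
gripper_width: 0.0455
finger_force: 39.5
```

>>> {"api": "step_arm", "payload": {"fingers": [40,40,40,40,40], "linear": [[0,0,30],[0,0,40],[28,30,25],[28,32,0],[28,32,0]], "turn": [0,0,0,0,0]}}

```text
t: 9.05
tcp_pos: [0.5198, -0.1184, 0.1196]
tool_rot: [3.139, 0.001, 1.57]
contact_force: [-0.2, -0.3, -2.0]
gripper_width: 0.0458
finger_force: 42.2
```

>>> {"api": "step_arm", "payload": {"fingers": [40,40,40,40,40], "linear": [[28,32,0],[28,32,0],[28,32,0],[28,32,0],[0,0,0]], "turn": [0,0,0,0,0]}}

```text
t: 9.55
tcp_pos: [0.6328, 0.0129, 0.1179]
tool_rot: [3.14, -0.001, 1.575]
contact_force: [1.0, -1.1, -0.9]
gripper_width: 0.0457
finger_force: 42.2
```

>>> {"api": "step_arm", "payload": {"fingers": [40,40,40], "linear": [[28,32,0],[0,0,0],[0,0,0]], "turn": [0,0,0]}}

```text
t: 9.85
tcp_pos: [0.658, 0.0413, 0.1177]
tool_rot: [-3.141, 0.0, 1.572]
contact_force: [0.1, -0.3, -1.9]
gripper_width: 0.0456
finger_force: 42.3
```

```bash
cat >> h.py <<'E'
def held(r,c,h):
    o,f=wrist(r);print(o["t"],o["tcp_pos"].round(4),o["tool_rot"].round(4),o["gripper_width"].round(4),o["contact_force"].round(1))
    lid(f,c,o["tcp_pos"][:2],o["tcp_pos"][2]+h);return o,f
def markfar(f,o,xy): # mark bits in front of the held jar: x-mid and far (+y) edge
    p=pts(f,mask(f["frame"],"black")>0);p=p[(abs(p[:,2]-.005)<.003)&(np.hypot(p[:,0]-xy[0],p[:,1]-xy[1])<.045)]
    print("mark: x-mid",((p[:,0].min()+p[:,0].max())/2).round(4),"w",np.ptp(p[:,0]).round(4),"far y-33:",(p[:,1].max()-.033).round(4),len(p))
E
python3 - <<'E'
from h import *;from bench import r
o,f=held(r,"yellow",.045);markfar(f,o,(.6595,.042))
lid(f,"red",(.66,.14),.083)
E
```

```text
Traceback (most recent call last):
  File "h.py", line 37, in held
    o,f=wrist(r);print(o["t"],o["tcp_pos"].round(4),o["tool_rot"].round(4),o["gripper_width"].round(4),o["contact_force"].round(1))
                                                                           ^^^^^^^^^^^^^^^^^^^^^^^^
AttributeError: 'float' object has no attribute 'round'
```

```bash
sed -i 's/o\["gripper_width"\].round(4)/round(o["gripper_width"],4)/' h.py
python3 - <<'E'
from h import *;from bench import r
o,f=held(r,"yellow",.045);markfar(f,o,(.6595,.042))
lid(f,"red",(.66,.14),.083)
E
```

```text
9.9 [0.6576 0.0407 0.1178] [-3.1407e+00  3.0000e-04  1.5710e+00] 0.0459 [ 0.7 -0.1 -1.4]
yellow [ 225  217  103  116 9130] z 0.1629 [0.6575 0.0415 0.1616] [0.046 0.047 0.005]
mark: x-mid 0.6596 w 0.0637 far y-33: 0.042 2515
red [ 242   31   77   84 5026] z 0.084 [0.6599 0.1392 0.0829] [0.046 0.046 0.005]
```

>>> {"api": "step_arm", "payload": {"fingers": [40,40,40,40,40], "linear": [[2,0.5,-35],[0,0,-30],[0,0,-15],[0,0,-5],[0,0,0]], "turn": [0,0,0,0,0]}}

```text
t: 10.45
tcp_pos: [0.6596, 0.0407, 0.0329]
tool_rot: [-3.141, 0.0, 1.57]
contact_force: [-0.3, 0.8, -1.5]
gripper_width: 0.0455
finger_force: 42.4
```

>>> {"api": "step_arm", "payload": {"fingers": [40,40], "linear": [[0,0,-1],[0,0,0]], "turn": [0,0]}}

```text
t: 10.65
tcp_pos: [0.661, 0.0412, 0.0332]
tool_rot: [3.14, 0.0, 1.571]
contact_force: [-0.2, -0.2, -1.6]
gripper_width: 0.0451
finger_force: 42.4
```

>>> {"api": "step_arm", "payload": {"fingers": [40,40,40], "linear": [[0,0,-3.5],[0,0,0],[0,0,0]], "turn": [0,0,0]}}

```text
t: 10.95
tcp_pos: [0.6611, 0.0414, 0.0292]
tool_rot: [3.14, 0.0, 1.571]
contact_force: [1.3, -0.2, 4.2]
gripper_width: 0.0456
finger_force: 42.6
```

>>> {"api": "step_arm", "payload": {"fingers": [60,85,85,85,85], "linear": [[0,0,0],[0,0,0],[0,0,0],[0,0,40],[0,0,50]], "turn": [0,0,0,0,0]}}

```text
t: 11.45
tcp_pos: [0.658, 0.0415, 0.1169]
tool_rot: [-3.136, -0.0, 1.571]
contact_force: [0.5, -0.4, 0.5]
gripper_width: 0.0849
finger_force: 0.0
```

>>> {"api": "step_arm", "payload": {"fingers": [85,85,85,85,85], "linear": [[0,0,40],[-32,-22,10],[-32,-22,0],[-32,-22,0],[-32,-22,0]], "turn": [0,0,0,0,0]}}

```text
t: 11.95
tcp_pos: [0.5308, -0.0472, 0.1685]
tool_rot: [3.142, 0.0, 1.571]
contact_force: [1.1, -1.0, 0.3]
gripper_width: 0.0849
finger_force: 0.0
```

>>> {"api": "step_arm", "payload": {"fingers": [85,85,85,85,85], "linear": [[-32,-22,0],[-32,-22,0],[-32,-22,0],[0,0,0],[0,0,0]], "turn": [0,0,0,0,0]}}

```text
t: 12.45
tcp_pos: [0.436, -0.113, 0.1688]
tool_rot: [3.141, 0.0, 1.569]
contact_force: [0.0, 1.0, -0.2]
gripper_width: 0.0848
finger_force: 0.0
```

Run:
```python
from h import *;from bench import r
o,f=wrist(r);print(o["t"],o["tcp_pos"],o["tool_rot"])
lid(f,"purple",(.436,-.111),.06);lid(f,"white",(.4348,.008),.05);marks(f,dict(c=MK["c"]))
f=r.grab_frame("top");lid(f,"yellow",(.66,.04),.073);lid(f,"red",(.66,.14),.083)
```

```text
12.45 [ 0.43602481 -0.11300097  0.16876319] [3.14092728e+00 6.63490469e-05 1.56911597e+00]
purple [ 251  171   50   52 2007] z 0.0589 [ 0.4359 -0.1114  0.0578] [0.045 0.046 0.006]
white [ 247   31   55   59 2517] z 0.049 [0.4348 0.0067 0.0481] [0.046 0.045 0.005]
c [473. 145.] [ 442  112   64   64 3130] [ 0.6435 -0.0653  0.005 ] bbox [ 0.6441 -0.0669  0.005 ] [0.067 0.065 0.005]
yellow [262 171  19  18 261] z 0.0764 [0.6565 0.0415 0.0755] [0.043 0.043 0.006]
red [224 170  19  18 271] z 0.0861 [0.6578 0.1384 0.0859] [0.041 0.041 0.007]
```

>>> {"api": "step_arm", "payload": {"fingers": [85,85,85,85,85], "linear": [[0,1,-40],[0,0,-40],[0,0,-40],[0,0,-20],[0,0,-8]], "turn": [0,0,0,0,0]}}

```text
t: 13.05
tcp_pos: [0.4354, -0.1104, 0.0183]
tool_rot: [-3.138, -0.002, 1.572]
contact_force: [-0.2, -0.0, -0.4]
gripper_width: 0.0847
finger_force: 0.0
```

>>> {"api": "step_arm", "payload": {"fingers": [85,85], "linear": [[0,0,-2],[0,0,0]], "turn": [0,0]}}

```text
t: 13.25
tcp_pos: [0.4371, -0.1116, 0.019]
tool_rot: [3.141, 0.0, 1.571]
contact_force: [-0.4, 0.0, 0.5]
gripper_width: 0.0848
finger_force: 0.0
```

>>> {"api": "step_arm", "payload": {"fingers": [44,40,40,40,40], "linear": [[0,0,0],[0,0,0],[0,0,0],[0,0,0],[0,0,0]], "turn": [0,0,0,0,0]}}

```text
t: 13.75
tcp_pos: [0.4369, -0.1119, 0.0194]
tool_rot: [3.14, 0.001, 1.571]
contact_force: [-2.0, 0.8, 9.3]
gripper_width: 0.0454
finger_force: 39.5
```

>>> {"api": "step_arm", "payload": {"fingers": [40,40,40,40,40], "linear": [[0,0,30],[10,2,40],[33,7,20],[33,7,0],[33,7,0]], "turn": [0,0,0,0,0]}}

```text
t: 14.25
tcp_pos: [0.5471, -0.0886, 0.1099]
tool_rot: [3.139, 0.001, 1.57]
contact_force: [0.5, -0.4, -1.4]
gripper_width: 0.0453
finger_force: 42.5
```

>>> {"api": "step_arm", "payload": {"fingers": [40,40,40,40,40], "linear": [[33,7,0],[33,7,0],[32,7,0],[0,0,0],[0,0,0]], "turn": [0,0,0,0,0]}}

```text
t: 14.75
tcp_pos: [0.643, -0.0673, 0.1079]
tool_rot: [-3.141, -0.0, 1.571]
contact_force: [-0.9, -0.8, -1.6]
gripper_width: 0.0453
finger_force: 42.5
```

Run:
```python
from h import *;from bench import r
o,f=held(r,"purple",.038);markfar(f,o,(.6440,-.067))
lid(f,"yellow",(.66,.04),.073)
```

```text
14.75 [ 0.643  -0.0673  0.1079] [-3.1405e+00 -1.0000e-04  1.5714e+00] 0.0453 [-0.9 -0.8 -1.6]
purple [ 227  218   99  109 8294] z 0.1472 [ 0.6429 -0.0671  0.1458] [0.045 0.047 0.005]
mark: x-mid 0.6435 w 0.0641 far y-33: -0.067 2661
yellow [ 264   10   78   88 5388] z 0.074 [0.6586 0.042  0.0728] [0.046 0.046 0.005]
```

Aligned within 1 mm. Lowering about 83.5 mm to TCP z = 0.0245.

>>> {"api": "step_arm", "payload": {"fingers": [40,40,40,40,40], "linear": [[0.5,0,-35],[0,0,-30],[0,0,-15],[0,0,0],[0,0,0]], "turn": [0,0,0,0,0]}}

```text
t: 15.3
tcp_pos: [0.6433, -0.0679, 0.0292]
tool_rot: [3.142, 0.0, 1.57]
contact_force: [0.5, 1.0, -1.6]
gripper_width: 0.0452
finger_force: 43.1
```

>>> {"api": "step_arm", "payload": {"fingers": [40,40,40], "linear": [[0,0,-4.7],[0,0,0],[0,0,0]], "turn": [0,0,0]}}

```text
t: 15.6
tcp_pos: [0.644, -0.0677, 0.0244]
tool_rot: [3.141, 0.0, 1.571]
contact_force: [-0.5, -0.5, -1.3]
gripper_width: 0.0457
finger_force: 43.1
```

>>> {"api": "step_arm", "payload": {"fingers": [40,60,85,85,85], "linear": [[0,0,-0.6],[0,0,0],[0,0,0],[0,0,0],[0,0,40]], "turn": [0,0,0,0,0]}}

```text
t: 16.1
tcp_pos: [0.6399, -0.0668, 0.0587]
tool_rot: [-3.133, -0.002, 1.571]
contact_force: [-0.3, 0.0, -0.4]
gripper_width: 0.0847
finger_force: 0.0
```

>>> {"api": "step_arm", "payload": {"fingers": [85,85,85,85,85], "linear": [[0,0,50],[0,0,50],[-35,12,0],[-35,12,0],[-35,12,0]], "turn": [0,0,0,0,0]}}

```text
t: 16.6
tcp_pos: [0.5378, -0.0313, 0.1635]
tool_rot: [3.141, 0.0, 1.571]
contact_force: [-0.0, -0.3, 1.0]
gripper_width: 0.0852
finger_force: 0.0
```

>>> {"api": "step_arm", "payload": {"fingers": [85,85,85,85,85], "linear": [[-35,13,0],[-35,13,0],[-34,12,0],[0,0,0],[0,0,0]], "turn": [0,0,0,0,0]}}

```text
t: 17.1
tcp_pos: [0.435, 0.0065, 0.1637]
tool_rot: [3.14, 0.0, 1.571]
contact_force: [2.0, 0.1, 0.2]
gripper_width: 0.0853
finger_force: 0.0
```

Run:
```python
from h import *;from bench import r
o,f=wrist(r);print(o["t"],o["tcp_pos"],o["tool_rot"])
lid(f,"white",(.4348,.007),.05)
f=r.grab_frame("top")
for c,xy,z in(("red",(.66,.14),.083),("yellow",(.66,.04),.073),("purple",(.644,-.067),.063)):lid(f,c,xy,z)
```

```text
17.1 [0.43500825 0.00648679 0.16371224] [3.14007774e+00 2.91187973e-04 1.57125338e+00]
white [ 252  175   49   47 1808] z 0.0489 [0.4353 0.0071 0.0479] [0.045 0.045 0.005]
red [224 170  19  18 272] z 0.0859 [0.658  0.1383 0.0853] [0.042 0.041 0.007]
yellow [262 171  19  18 262] z 0.0761 [0.6567 0.0415 0.0756] [0.042 0.043 0.007]
purple [304 176  20  19 291] z 0.0659 [ 0.6433 -0.0676  0.0655] [0.045 0.046 0.007]
```

>>> {"api": "step_arm", "payload": {"fingers": [85,85,85,85,85], "linear": [[0,0.5,-40],[0,0,-40],[0,0,-40],[0,0,-20],[0,0,-6]], "turn": [0,0,0,0,0]}}

```text
t: 17.7
tcp_pos: [0.4339, 0.0068, 0.0149]
tool_rot: [-3.138, -0.0, 1.57]
contact_force: [0.4, 1.2, 0.4]
gripper_width: 0.0848
finger_force: 0.0
```

>>> {"api": "step_arm", "payload": {"fingers": [85,85,85], "linear": [[0,0,-5],[0,0,0],[0,0,0]], "turn": [0,0,0]}}

```text
t: 18.0
tcp_pos: [0.4358, 0.0067, 0.013]
tool_rot: [3.14, 0.0, 1.571]
contact_force: [0.5, 0.0, 0.4]
gripper_width: 0.0848
finger_force: 0.0
```

>>> {"api": "step_arm", "payload": {"fingers": [44,40,40,40,40], "linear": [[0,0,0],[0,0,0],[0,0,0],[0,0,0],[0,0,0]], "turn": [0,0,0,0,0]}}

```text
t: 18.5
tcp_pos: [0.4352, 0.0069, 0.0129]
tool_rot: [3.141, 0.0, 1.571]
contact_force: [-3.0, 0.3, 9.5]
gripper_width: 0.0451
finger_force: 39.3
```

>>> {"api": "step_arm", "payload": {"fingers": [40,40,40,40,40], "linear": [[0,0,30],[0,0,40],[23,-20,25],[23,-20,0],[23,-20,0]], "turn": [0,0,0,0,0]}}

```text
t: 19.0
tcp_pos: [0.5052, -0.0539, 0.1085]
tool_rot: [3.139, 0.001, 1.571]
contact_force: [0.5, -0.5, -2.2]
gripper_width: 0.0452
finger_force: 42.3
```

>>> {"api": "step_arm", "payload": {"fingers": [40,40,40,40,40], "linear": [[23,-20,0],[23,-20,0],[23,-20,0],[23,-20,0],[23,-19,0]], "turn": [0,0,0,0,0]}}

```text
t: 19.5
tcp_pos: [0.6193, -0.1529, 0.107]
tool_rot: [-3.141, -0.0, 1.571]
contact_force: [0.1, 0.3, -1.2]
gripper_width: 0.0453
finger_force: 42.3
```

>>> {"api": "step_arm", "payload": {"fingers": [40,40,40], "linear": [[23,-19,0],[0,0,0],[0,0,0]], "turn": [0,0,0]}}

```text
t: 19.8
tcp_pos: [0.6414, -0.1712, 0.1065]
tool_rot: [-3.14, -0.001, 1.57]
contact_force: [-0.3, -0.4, -1.4]
gripper_width: 0.0449
finger_force: 42.3
```

Run:
```python
from h import *;from bench import r
o,f=held(r,"white",.035);markfar(f,o,(.642,-.1705))
lid(f,"purple",(.644,-.067),.063)
cv2.imwrite("pics/w4.png",f["frame"][:,:,::-1])
```

```text
19.8 [ 0.6414 -0.1712  0.1065] [-3.1405e+00 -6.0000e-04  1.5703e+00] 0.0449 [-0.3 -0.4 -1.4]
white [ 229  233   95   87 6226] z 0.1422 [ 0.6412 -0.1703  0.1412] [0.045 0.045 0.005]
mark: x-mid 0.6419 w 0.0639 far y-33: -0.1705 2814
purple [ 243   27   76   82 4765] z 0.0639 [ 0.6439 -0.0682  0.0631] [0.047 0.046 0.006]
```

View pics/w4.png

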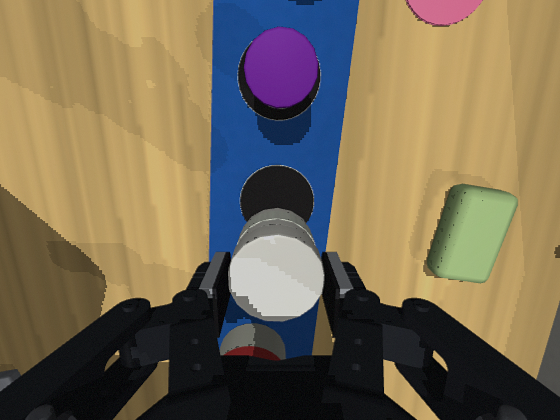

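The white jar is held upright at (276,272), with mark d below at (277,200) and purple centred on mark c at (282,70). Lowering about 88 mm.

>>> {"api": "step_arm", "payload": {"fingers": [40,40,40,40,40], "linear": [[0.5,0,-35],[0,0,-30],[0,0,-18],[0,0,0],[0,0,0]], "turn": [0,0,0,0,0]}}

```text
t: 20.35
tcp_pos: [0.642, -0.1706, 0.0248]
tool_rot: [-3.141, -0.0, 1.571]
contact_force: [0.3, -0.2, -0.8]
gripper_width: 0.0448
finger_force: 42.3
```

>>> {"api": "step_arm", "payload": {"fingers": [40,40,40], "linear": [[0,0,-6],[0,0,0],[0,0,0]], "turn": [0,0,0]}}

```text
t: 20.65
tcp_pos: [0.6425, -0.1712, 0.0188]
tool_rot: [3.141, 0.0, 1.571]
contact_force: [-0.1, 0.4, -1.6]
gripper_width: 0.0451
finger_force: 42.3
```

>>> {"api": "step_arm", "payload": {"fingers": [40,60,85,85,85], "linear": [[0,0,-0.6],[0,0,0],[0,0,0],[0,0,0],[0,0,40]], "turn": [0,0,0,0,0]}}

```text
t: 21.15
tcp_pos: [0.6385, -0.1697, 0.0531]
tool_rot: [-3.133, -0.003, 1.571]
contact_force: [-0.4, -0.5, -0.6]
gripper_width: 0.0852
finger_force: 0.0
```

>>> {"api": "step_arm", "payload": {"fingers": [85,85,85,85,85], "linear": [[0,0,50],[0,0,50],[-40,0,20],[-40,0,0],[-40,0,0]], "turn": [0,0,0,0,0]}}

```text
t: 21.65
tcp_pos: [0.5215, -0.1712, 0.1785]
tool_rot: [3.14, 0.001, 1.571]
contact_force: [0.1, 0.2, 0.2]
gripper_width: 0.085
finger_force: 0.0
```

>>> {"api": "step_arm", "payload": {"fingers": [85,85,85,85,85], "linear": [[-40,0,0],[-40,0,0],[-30,0,0],[0,0,0],[0,0,0]], "turn": [0,0,0,0,0]}}

```text
t: 22.15
tcp_pos: [0.4125, -0.1715, 0.1782]
tool_rot: [3.14, 0.001, 1.57]
contact_force: [1.1, 0.8, 1.1]
gripper_width: 0.085
finger_force: 0.0
```

Run:
```python
from h import *;from bench import r
for n in("top","side"):
    f=r.grab_frame(n);print(n)
    for c,xy,z in(("red",(.66,.14),.083),("yellow",(.66,.04),.073),("purple",(.644,-.067),.063),("white",(.642,-.1705),.053)):
        try: lid(f,c,xy,z)
        except Exception as e: print(c,e)
    cv2.imwrite(f"pics/{n}9.png",f["frame"][:,:,::-1])
print(r.get_obs()["t"])
```

```text
top
red [224 170  19  18 274] z 0.0861 [0.6579 0.1383 0.0851] [0.042 0.04  0.006]
yellow [262 171  19  18 263] z 0.0762 [0.6567 0.0415 0.0757] [0.042 0.043 0.007]
purple [304 176  20  18 288] z 0.0663 [ 0.6435 -0.0674  0.0658] [0.045 0.042 0.007]
white [344 177  18  18 255] z 0.0564 [ 0.6404 -0.1711  0.0575] [0.043 0.045 0.01 ]
side
red [260 160  22  17 275] z 0.0825 [ 0.6157 -0.3056  0.0828] [0.065 0.029 0.009]
yellow [239 220  18  19 246] z 0.074 [0.6575 0.0445 0.0729] [0.044 0.044 0.005]
purple [248 202  17  17 255] z 0.0635 [ 0.6435 -0.0645  0.0633] [0.044 0.051 0.008]
white [252 188  16  17 161] z 0.0535 [ 0.6409 -0.1684  0.0527] [0.044 0.051 0.006]
22.25
```

View pics/side9.png

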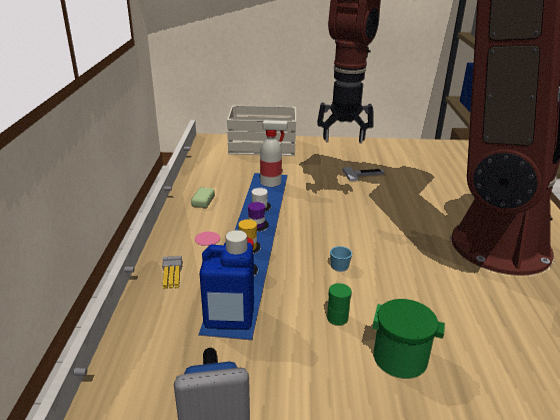

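View pics/top9.png

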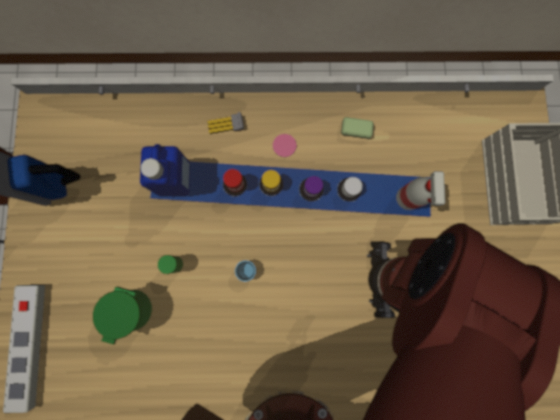

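The top view shows red (233,180), yellow (271,180), purple (313,186) and white (351,187), each upright and within about 3 mm of its mark. The side view agrees for all but red, which is hidden behind the jug; jug and spray bottle are unmoved and the gripper is clear.

```bash
python3 -c "
from bench import r
print(r.hand_in())"
```

```text
the job is handed in; nothing more can be done
None
```

I handed the job in with red, yellow, purple and white on marks a to d from jug to spray bottle, each upright and within about 3 mm of centre by camera; the jug and spray bottle had not visibly moved, and no verdict came back.

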